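# Lay out the tube set-up station around the cooling block

### The arm

A 6-joint arm with a two-finger parallel gripper is mounted at the origin on the work surface. World frame = base frame: x ahead of the robot, y to its left, z up, the work surface at z = 0. Lengths are in m, angles in rad, forces in N, time in s.
With the tool pointing down it reaches from about 0.425 to 1.125 m from the base axis. Payload 14.9 kg.
Tool frame: the origin (TCP) lies midway between the tips of the shut fingers; the grasp point (between the pads) lies 19 mm behind it; z points along the fingers, y is the line along which they close (so a half turn about z gives the same grasp; the last joint's range is limited). The gripper opens to 91 mm and grips with 3 to 60 N. Pads are 32 mm wide; open, the fingers measure 118 mm over their backs; the gripper's body (76 mm by 178 mm) begins 60 mm behind the grasp point.
Start: joints at [1.132, 0.379, 1.734, -0, 1.028, -0.033], TCP at [0.276, 0.643, 0.214] pointing down, gripper open.
Joint ranges: [-2.77, 2.77], [-0.74, 2.19], [0, 2.66], [-1.06, 4.2], [0.31, 2.87], [-3.08, 3.08]. Speed limits (rad/s): [1.89, 1.89, 2.39, 3.14, 3.14, 3.14].

### API

Orientations are given as a unit quaternion [x, y, z, w].
In Python, from cell import r gives the robot as it stands.
- The arm moves only by the shell command python3 -m handwheel 'ROWS' [OPENING] [FORCE]. ROWS is JSON, a list of rows, each an object with "offset": the shift along the tool's x, y, z in mm, a list of three; "turn": the turn, a rotation vector about the tool's x, y, z in degrees, a list of three. A call has 1 to 20 rows; each row shifts and turns the commanded pose from where the row before left it, along the tool's axes as they then stand; what a row does not reach is not made up. A row lasts 1/10 s, in which the tool goes at most 50 mm and 8.59 degrees, less where a joint would pass 70% of its speed; a pose out of reach is approached as far as the arm can. A call is refused whole if a number of a shift passes 50 or a number of a turn 8.59, either way. A call with a gripper value outside its range is refused whole. OPENING is the finger opening in mm, from 0 to 91.2, set as the call begins (- or left out, the last holds). The fingers move at their own pace and stop on an object; FORCE is the grip in N (left out, the last holds). Time passes only in rows, so rows that do not move let the fingers close. It gives the time, the measured TCP pose, the force, the opening and the grip force at its end, in the units of the state.
- r.get_state(): the state, without advancing time (a new reading comes with each control period).
- r.capture(name): name is "scene" or "top" or "wrist"; returns a dict with "image" (400x640x3 uint8, blue, green, red), "z_map" (400x640 float32, m along the optical axis (not along the pixel's ray), 0 where there is no reading), "K" (3x3 intrinsics, pixels), "rvec" (rotation vector, rad) and "tvec" (3), from world to camera coordinates, as OpenCV has them. Camera axes: x right, y down, z forward; pixel columns grow to the right and rows downward; lengths in m; the calibration is good to about 2 mm. The wrist camera is an equidistant fisheye: a pixel r from the principal point sees the ray r / f radians off the axis. A picture is of the moment at which its call begins.
- r.finish_job(): hands the job in; it is judged then, once.
Trained networks look in the newest picture that a camera, given by its name, has taken for a name from the list of things; names that differ only in an ending like _2 or _b are one class to them, and where a whole thing is asked for, a point or a joint stands for the part that bears it (a point fixed in the world has none). Each returns a list of dicts, best first, with "conf" (0 to 1); they miss things now and then, are a little off and sometimes report something else, mostly with a low value. They report only what shows in the picture. A call takes as long as a camera call. They do not tell look-alikes from the thing itself.
- r.spot_in(camera, query): "xyz" ([x, y, z] in m, in the coordinates of the camera as it stood for that picture, good to about 4 mm: the middle of the surface that is visible of it).
- r.masks_of(camera, query): "mask" (400x640 bool, what is visible of it).
The state is a dict: "t": time; "qpos": joint angles; "dq": joint speeds; "effort": joint torques, N m; "position": TCP position; "ee_rot": TCP orientation; "contact_force": force on the tool from outside, world axes, zero at the start; "torque": the same for the moment, N m; "width": finger opening in m; "gripper_force": force on a finger pad.
Only numpy, scipy, OpenCV 4.12 (cv2) and the standard library are available. Lean on these libraries where they do the work, as an engineer would, in place of code of your own. Each camera call takes 0.05 s, during which the arm holds its last target. There are 200 camera calls.

### The job

Lay out the tube set-up station from the steel tray, squared up with the aluminium cooling block, left, right and behind (away from the robot) being as the robot sees them: the tube rack goes centred on top of the block with their long sides parallel, the bottle stands on the bench left of the block, centred in line with it, and the tip box lies right of the block in the same line, its long sides parallel to the block's. Then stand the cup on the bench straight behind the tip box. Leave gaps of about 30 mm between block and bottle, block and tip box, and tip box and cup; keep rack and bottle upright on the way, and leave the mouse and the timer where they are.

Things in the scene. Friction and masses are not known exactly. Their poses are not given: they have to be found in the camera images.
- block: Fixed bare aluminium cooling block with three long dark grooves along its flat top (no holes) and finned sides, 64 (x) by 100 (y, long) by 30 high, standing on the bench. Origin: centre of its underside, z up. Its x axis points roughly away from the robot (yaw within 0.2 rad of straight ahead), its y axis to the robot's left.
- tray: Fixed flat steel delivery tray, 274 by 294 mm, floor 4 mm above the bench, rim 8 mm above the bench. Origin on the bench, 30 mm nearer the robot (-x) than the centre of the tray. The four things to place stand on it at the start, well apart.
- rack: Loose white tube rack, a solid block 60 (x) by 96 (y, long) by 34 high, three rows of six holes, most with small clear tubes standing 6 mm proud of its top. 150 g. Origin: centre of its underside, z up. Grip it across the 60 mm.
- tipbox: Loose closed pipette tip box, grey with a dark seam half-way up and a lighter lid, flat top without holes, 60 (x) by 84 (y, long) by 48 high. 140 g. Origin: centre of its underside, z up. Grip it across the 60 mm.
- bottle: Loose round amber bottle with paper label and narrower white cap, body 54 mm in diameter, straight-sided in its lower half, 85 high in all. 160 g. Origin: centre of its underside, z up; its yaw means nothing.
- cup: Loose round open white plastic cup, 54 mm in diameter at the rim and a little narrower at the foot, 70 high, wall 4 mm, empty. 80 g. Origin: centre of its underside, z up; its yaw means nothing. It is gripped from outside.
- mouse: Bystander: loose round black computer mouse, 62 mm in diameter, 32 high, on the bench beyond the work. Origin: centre of its underside. Leave it alone.
- timer: Bystander: loose flat grey lab timer with a green display and three buttons, 55 (x) by 70 (y) by 18 high, on the bench beyond the work. Origin: centre of its underside. Leave it alone.
There are look-alikes about, which are no part of the job. What is shaped like the tipbox but blue or purple is not meant.

How it is judged:
At the end, for the whole second after the job is handed in: Rack on the block within 10 mm; bottle and tip box centres 107 mm left and 122 mm right of the block's, in line, each within 15 mm; cup 87 mm straight behind the tip box within 15 mm; rack and box parallel to the block within 0.17 rad; all upright, at rest and released, the three on the bench (horizontal distance between rack and block below 0.01 m and z of rack in the frame of block between 0.027 and 0.034 m and angle between the y axis of each of rack, tipbox and the y axis of block, either way round below 0.17 rad and y of bottle in the frame of block between 0.092 and 0.122 m and x of bottle in the frame of block between -0.015 and 0.015 m and y of tipbox in the frame of block between -0.137 and -0.107 m and x of tipbox in the frame of block between -0.015 and 0.015 m and y of cup in the frame of tipbox between -0.015 and 0.015 m and horizontal distance between cup and tipbox between 0.072 and 0.102 m and x of cup in the frame of block above 0.04 m and angle between each of rack, tipbox, bottle, cup's own z axis and vertical below 0.1 rad and linear speed of each of rack, tipbox, bottle, cup below 0.02 m/s and angular speed of each of rack, tipbox, bottle, cup below 0.2 rad/s and height (world z) of tipbox between -0.003 and 0.004 m and height (world z) of bottle between -0.003 and 0.004 m and height (world z) of cup between -0.003 and 0.004 m); the robot touches nothing.
It fails at once if the mouse is moved more than 20 mm (distance of mouse from where it was at the start of the episode above 0.02 m).
It fails at once if the timer is moved more than 20 mm (distance of timer from where it was at the start of the episode above 0.02 m).
It fails at once if the tube rack is tipped more than 35 degrees (angle between rack's own z axis and vertical above 0.61 rad).
It fails at once if the bottle is tipped more than 35 degrees (angle between bottle's own z axis and vertical above 0.61 rad).
It also fails if it takes over 112 s, if anything falls off the work surface, if the arm or the gripper's body presses on something with over 40 N, if the wrist force passes 120 N, or if a joint passes its speed limit or range.

## Working session

There is one attempt and no reset: what is moved stays moved. The work goes in short steps, Python scripts to look and compute and a shell command to move; the robot and the scene stay as the last step left them, time stands still between calls to the robot, and variables do not carry over. Pictures are saved under pics/ and viewed, at most 14 in all, crops included, and the job is handed in when it is done.

```bash
mkdir -p pics; ls; cat > h.py <<'E'
import numpy as np, cv2
from cell import r
from scipy.spatial.transform import Rotation as R
def cap(n):
    c=r.capture(n); return c
def pts(c):
    # world points for pinhole cams
    z=c["z_map"];K=c["K"];v,u=np.mgrid[:400,:640]
    P=np.stack([(u-K[0,2])/K[0,0]*z,(v-K[1,2])/K[1,1]*z,z],-1)
    Rm=cv2.Rodrigues(np.array(c["rvec"],float))[0]
    return (P-np.array(c["tvec"]).reshape(3))@Rm
def toworld(c,p):
    Rm=cv2.Rodrigues(np.array(c["rvec"],float))[0]
    return Rm.T@(np.array(p)-np.array(c["tvec"]).reshape(3))
E
python3 - <<'E'
from h import *
for n in("top","scene"):
    c=cap(n); cv2.imwrite(f"pics/{n}0.png",c["image"]); W=pts(c); np.save(f"{n}W.npy",W)
    print(n,c["K"].tolist(),toworld(c,[0,0,0]))
    for q in("block","rack","tipbox","bottle","cup","mouse","timer","tray"):
        for d in r.masks_of(n,q):
            m=d["mask"]&(c["z_map"]>0)
            if m.sum()<20: continue
            ys,xs=np.where(m); w=W[m]; zt=np.percentile(w[:,2],95)
            t=w[w[:,2]>zt-.006][:,:2].astype(np.float32)
            rect=cv2.minAreaRect(t)
            print(q,round(d["conf"],2),m.sum(),(int(xs.mean()),int(ys.mean())),"ztop",zt.round(3),"rect",np.round(rect[0],3),np.round(rect[1],3),round(rect[2],1))
s=r.get_state();print(s["t"],s["position"],s["ee_rot"],s["width"])
E
```

```text
pics
top [[415.93441732221794, 0.0, 307.672009006547], [0.0, 415.93441732221794, 207.28691650751117], [0.0, 0.0, 1.0]] [ 0.35597904 -0.05622579  1.32012204]
block 0.81 682 (227, 230) ztop 0.034 rect [0.471 0.197] [0.1   0.063] 83.2
rack 0.83 627 (334, 234) ztop 0.045 rect [ 0.466 -0.137] [0.056 0.093] 1.0
tipbox 0.72 619 (360, 142) ztop 0.053 rect [ 0.763 -0.218] [0.059 0.083] 30.3
tipbox 0.57 642 (355, 292) ztop 0.052 rect [ 0.292 -0.202] [0.059 0.081] 20.0
tipbox 0.57 587 (417, 145) ztop 0.053 rect [ 0.757 -0.399] [0.082 0.059] 27.8
bottle 0.73 254 (379, 236) ztop 0.091 rect [ 0.462 -0.273] [0.022 0.023] 27.5
cup 0.56 286 (380, 195) ztop 0.076 rect [ 0.584 -0.277] [0.05 0.05] 88.1
mouse 0.71 240 (276, 149) ztop 0.034 rect [0.741 0.052] [0.043 0.04 ] 37.9
timer 0.78 350 (315, 145) ztop 0.023 rect [ 0.756 -0.073] [0.052 0.068] 0.3
tray 0.9 6304 (358, 217) ztop 0.01 rect [ 0.526 -0.21 ] [0.297 0.276] 84.9
scene [[404.7257336503269, 0.0, 319.61443007136995], [0.0, 404.7257336503269, 199.49863516391991], [0.0, 0.0, 1.0]] [ 0.88886821 -0.66343789  0.67851729]
block 0.78 742 (343, 153) zt
[... 317 characters left out ...]
 rect [ 0.295 -0.204] [0.06  0.085] 19.6
tipbox 0.59 1157 (274, 223) ztop 0.044 rect [ 0.469 -0.14 ] [0.059 0.093] 2.0
tipbox 0.58 2063 (332, 380) ztop 0.05 rect [ 0.76  -0.401] [0.084 0.06 ] 29.6
bottle 0.64 848 (235, 257) ztop 0.089 rect [ 0.464 -0.276] [0.022 0.023] 82.8
cup 0.91 908 (284, 280) ztop 0.074 rect [ 0.588 -0.279] [0.051 0.052] 6.6
mouse 0.94 489 (416, 218) ztop 0.032 rect [0.743 0.05 ] [0.042 0.044] 43.9
timer 0.87 766 (403, 256) ztop 0.02 rect [ 0.759 -0.076] [0.07  0.055] 89.1
tray 0.6 9395 (275, 275) ztop 0.008 rect [ 0.528 -0.207] [0.302 0.276] 85.6
0.9 [0.27634731 0.64314674 0.21392738] [ 2.01527520e-01  9.79482853e-01 -1.57095516e-05 -2.21848640e-06] 0.09119151956604474
```

```bash
python3 - <<'E'
import cv2
a=cv2.imread("pics/top0.png")[100:330,180:470]
cv2.imwrite("pics/top0c.png",cv2.resize(a,None,fx=2.6,fy=2.6,interpolation=2))
b=cv2.imread("pics/scene0.png")[130:400,160:450]
cv2.imwrite("pics/scene0c.png",cv2.resize(b,None,fx=2.2,fy=2.2,interpolation=2))
E
```

```text
(no output)
```

View pics/top0c.png

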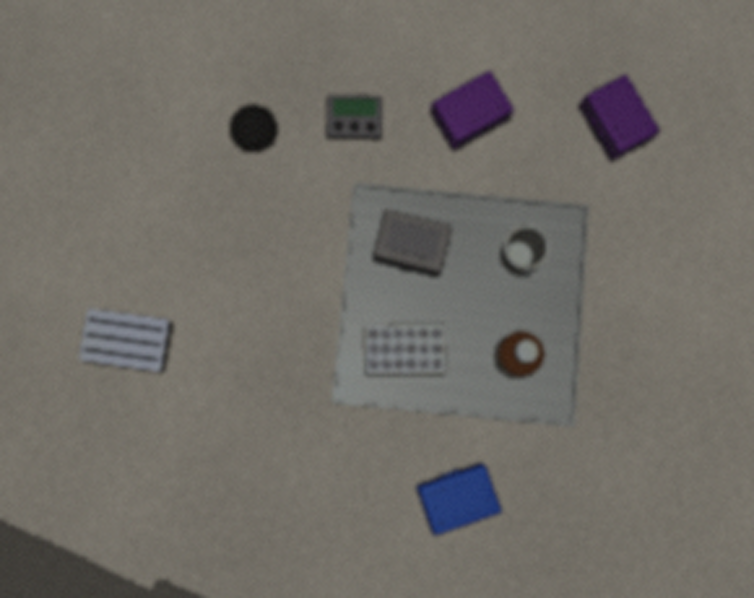

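View pics/scene0c.png

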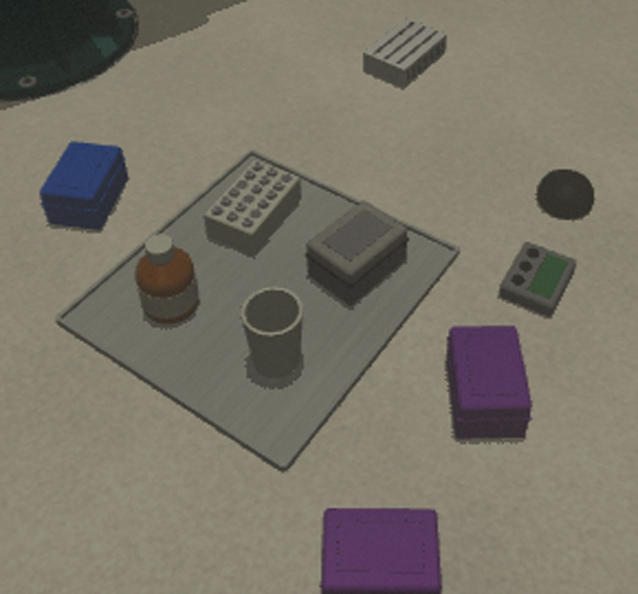

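The top view shows the block at (227,230), the rack at (334,234), the grey tip box at about (338,192), the cup at (381,196) and the bottle at (380,235). The mouse is at (277,149) and the timer at (315,145).

Candidates for the tip box:
- **Grey, on the tray:** (338,192) in top, (322,244) in scene. This is the one to use: grey with a lighter lid and a seam, and the scene crop confirms it.
- **Blue:** (357,292).
- **Purple:** (361,142) and (418,145).
- **Rack:** (334,234), which has holes.

The block and rack are told apart by grooves versus holes. Sizes and heights match the given ones.

```bash
cat >> h.py <<'E'
def phi(s=None):
    y=R.from_quat((s or r.get_state())["ee_rot"]).as_matrix()[:,1]; return np.degrees(np.arctan2(y[1],y[0]))
def go(x,y,z,ph,step=40):
    """turn about tool z to bring tool y to angle ph (deg), and offset (mm, in the axes after the turn)"""
    s=r.get_state(); M=R.from_quat(s["ee_rot"]).as_matrix(); t=((phi(s)-ph+90)%180)-90
    M=M@R.from_euler("z",t,degrees=True).as_matrix()
    d=1000*M.T@(np.array([x,y,z])-s["position"]); n=int(np.ceil(np.linalg.norm(d)/step))
    print("t",round(s["t"],1),"pos",np.round(s["position"],4),"phi",round(phi(s),1),"tilt",np.round(M[:,2],3),"w",round(s["width"],4),"q",np.round(s["qpos"],2))
    print("turn z",round(t,1),"total",d.round(1),"rows",n,"each",(d/max(n,1)).round(1))
E
cat > g.py <<'E'
import sys
from h import go
go(*map(float,sys.argv[1:]))
E
python3 -m handwheel '[{"offset":[0,0,0],"turn":[0,0,8.15]},{"offset":[0,0,0],"turn":[0,0,8.15]},{"offset":[0,0,0],"turn":[0,0,8.15]},{"offset":[0,0,0],"turn":[0,0,8.15]},{"offset":[0,0,0],"turn":[0,0,8.15]},{"offset":[0,0,0],"turn":[0,0,8.15]},{"offset":[0,0,0],"turn":[0,0,8.15]},{"offset":[0,0,0],"turn":[0,0,8.15]},{"offset":[-37.5,22.7,1],"turn":[0,0,0]},{"offset":[-37.5,22.7,1],"turn":[0,0,0]},{"offset":[-37.5,22.7,1],"turn":[0,0,0]},{"offset":[-37.5,22.7,1],"turn":[0,0,0]},{"offset":[-37.5,22.7,1],"turn":[0,0,0]},{"offset":[-37.5,22.7,1],"turn":[0,0,0]},{"offset":[-37.5,22.7,1],"turn":[0,0,0]},{"offset":[-37.5,22.7,1],"turn":[0,0,0]},{"offset":[-37.5,22.7,1],"turn":[0,0,0]},{"offset":[-37.5,22.7,1],"turn":[0,0,0]},{"offset":[-37.5,22.7,1],"turn":[0,0,0]},{"offset":[-37.5,22.7,1],"turn":[0,0,0]}]' 91 20
python3 g.py 0.4675 -0.138 0.12 1.5
```

```text
t: 2.9
position: [0.5616, 0.1991, 0.2021]
ee_rot: [0.697, 0.717, 0.0, 0.0]
contact_force: [-0.1, -0.0, -0.0]
width: 0.0911
gripper_force: 0.0
t 2.9 pos [0.5616 0.1991 0.2021] phi 1.6 tilt [ 0.  0. -1.] w 0.0911 q [0.3  0.23 1.96 0.   0.95 0.27]
turn z 0.1 total [-334.5 -103.    82. ] rows 9 each [-37.2 -11.4   9.1]
```

```bash
python3 -m handwheel '[{"offset":[-37.2,-11.4,9],"turn":[0,0,0]},{"offset":[-37.2,-11.4,9],"turn":[0,0,0]},{"offset":[-37.2,-11.4,9],"turn":[0,0,0]},{"offset":[-37.2,-11.4,9],"turn":[0,0,0]},{"offset":[-37.2,-11.4,9],"turn":[0,0,0]},{"offset":[-37.2,-11.4,9],"turn":[0,0,0]},{"offset":[-37.2,-11.4,9],"turn":[0,0,0]},{"offset":[-37.2,-11.4,9],"turn":[0,0,0]},{"offset":[-37,-12,10],"turn":[0,0,0]},{"offset":[0,0,0],"turn":[0,0,0]}]'
python3 - <<'E'
from h import *
go(0.4675,-0.138,0.012,1.5,25)
c=cap("wrist"); cv2.imwrite("pics/w1.png",c["image"])
E
```

```text
t: 3.9
position: [0.4652, -0.1394, 0.119]
ee_rot: [0.699, 0.715, -0.0, -0.001]
contact_force: [-0.3, -0.5, -0.9]
width: 0.091
gripper_force: 0.0
t 3.9 pos [ 0.4652 -0.1394  0.119 ] phi 1.4 tilt [-0.001  0.    -1.   ] w 0.091 q [-0.34  0.19  2.2  -0.    0.75 -0.36]
turn z -0.1 total [  1.3   2.5 107. ] rows 5 each [ 0.3  0.5 21.4]
```

View pics/w1.png

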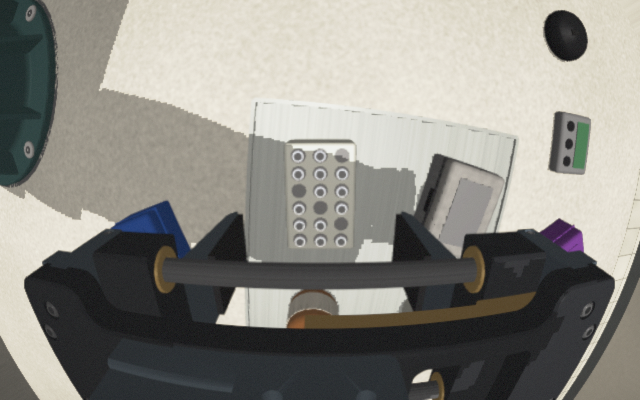

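The rack sits between the fingers at about (320,195), with the tip box at (462,200) clear of them. I'll descend and grip.

```bash
python3 -m handwheel '[{"offset":[0.3,0.5,21.4],"turn":[0,0,0]},{"offset":[0.3,0.5,21.4],"turn":[0,0,0]},{"offset":[0.3,0.5,21.4],"turn":[0,0,0]},{"offset":[0.2,0.5,21.4],"turn":[0,0,0]},{"offset":[0.2,0.5,21.4],"turn":[0,0,0]},{"offset":[0,0,0],"turn":[0,0,0]}]'
python3 -m handwheel '[{"offset":[0,0,0],"turn":[0,0,0]},{"offset":[0,0,0],"turn":[0,0,0]},{"offset":[0,0,0],"turn":[0,0,0]},{"offset":[0,0,0],"turn":[0,0,0]},{"offset":[0,0,0],"turn":[0,0,0]},{"offset":[0,0,0],"turn":[0,0,0]},{"offset":[0,0,0],"turn":[0,0,0]},{"offset":[0,0,0],"turn":[0,0,0]}]' 40 25
python3 -m handwheel '[{"offset":[0,0,-15],"turn":[0,0,0]},{"offset":[0,0,-25],"turn":[0,0,0]},{"offset":[0,0,-25],"turn":[0,0,0]},{"offset":[0,0,-25],"turn":[0,0,0]},{"offset":[0,0,0],"turn":[0,0,0]}]'
python3 g.py 0.472 0.197 0.1 -6.8 35
```

```text
t: 4.55
position: [0.4683, -0.1339, 0.0113]
ee_rot: [0.697, 0.717, -0.001, -0.001]
contact_force: [-0.5, -0.5, -0.1]
width: 0.0909
gripper_force: 0.0
t: 5.35
position: [0.4692, -0.1352, 0.0135]
ee_rot: [0.698, 0.717, 0.0, -0.0]
contact_force: [-4.1, 2.3, 11.9]
width: 0.0599
gripper_force: 25.0
t: 5.85
position: [0.4709, -0.1358, 0.1058]
ee_rot: [0.698, 0.717, 0.001, 0.002]
contact_force: [0.4, -0.0, -2.0]
width: 0.0596
gripper_force: 25.0
t 5.8 pos [ 0.4709 -0.1358  0.1058] phi 1.5 tilt [ 0.005 -0.002 -1.   ] w 0.0596 q [-0.33  0.22  2.2   0.    0.72 -0.36]
turn z 8.3 total [330.6 -38.4   5.3] rows 10 each [33.1 -3.8  0.5]
```

```bash
python3 -m handwheel '[{"offset":[0,0,0],"turn":[0,0,8.3]},{"offset":[33,-3.8,0],"turn":[0,0,0]},{"offset":[33,-3.8,0],"turn":[0,0,0]},{"offset":[33,-3.8,0],"turn":[0,0,0]},{"offset":[33,-3.8,0],"turn":[0,0,0]},{"offset":[33,-3.8,0],"turn":[0,0,0]},{"offset":[33,-3.8,0],"turn":[0,0,0]},{"offset":[33,-3.8,0],"turn":[0,0,0]},{"offset":[33,-3.8,0],"turn":[0,0,0]},{"offset":[33,-3.8,0],"turn":[0,0,0]},{"offset":[33,-3.8,0],"turn":[0,0,0]},{"offset":[0,0,0],"turn":[0,0,0]},{"offset":[0,0,0],"turn":[0,0,0]}]'
python3 - <<'E'
from h import *
go(0.472,0.197,0.06,-6.8)
c=cap("wrist"); cv2.imwrite("pics/w2.png",c["image"])
# wrist fisheye: world points of masks
K=c["K"];z=c["z_map"];v,u=np.mgrid[:400,:640]
a=(u-K[0,2])/K[0,0];b=(v-K[1,2])/K[1,1];th=np.hypot(a,b);f=np.tan(th)/np.maximum(th,1e-9)
P=np.stack([a*f*z,b*f*z,z],-1);Rm=cv2.Rodrigues(np.array(c["rvec"],float))[0]
W=(P-np.array(c["tvec"]).reshape(3))@Rm
for q in("rack","block"):
    for d in r.masks_of("wrist",q)[:2]:
        m=d["mask"]&(z>0)&(th<1.4); w=W[m]; zt=np.percentile(w[:,2],90); t=w[abs(w[:,2]-zt)<.008]
        print(q,d["conf"],zt,cv2.minAreaRect(t[:,:2].astype(np.float32)))
c=cap("scene");W=pts(c)
for q in("rack",):
    for d in r.masks_of("scene",q)[:2]:
        m=d["mask"]&(c["z_map"]>0); w=W[m]; zt=np.percentile(w[:,2],90); t=w[abs(w[:,2]-zt)<.008]
        print(q,d["conf"],zt,cv2.minAreaRect(t[:,:2].astype(np.float32)))
E
```

```text
t: 7.15
position: [0.4696, 0.1972, 0.1021]
ee_rot: [0.747, 0.665, -0.0, -0.0]
contact_force: [-0.2, -1.2, -2.2]
width: 0.0598
gripper_force: 25.0
t 7.2 pos [0.4696 0.1972 0.1021] phi -6.7 tilt [-0.001 -0.    -1.   ] w 0.0598 q [ 0.35  0.26  2.16 -0.    0.72  0.47]
turn z 0.1 total [ 0.1  2.4 42.1] rows 2 each [ 0.1  1.2 21.1]
rack 0.58 0.13104134028091632 ((0.4705246388912201, 0.19929613173007965), (0.08455787599086761, 0.06018039584159851), 83.4451904296875)
block 0.88 0.03029603230032298 ((0.4766201078891754, 0.2377844601869583), (0.01814729906618595, 0.06428670138120651), 83.12489318847656)
rack 0.63 0.13097607552746404 ((0.46916627883911133, 0.1912335753440857), (0.09644091129302979, 0.06580059230327606), 86.08186340332031)
```

View pics/w2.png

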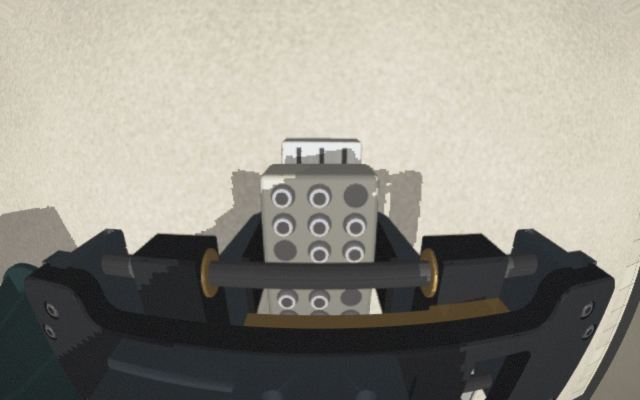

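The rack is held level over the block, with the block's grooved end showing at (322,150). I'll shift about 4 mm left and 2 mm forward while lowering.

```bash
python3 -m handwheel '[{"offset":[2,1,15],"turn":[0,0,0]},{"offset":[2,1,15],"turn":[0,0,0]},{"offset":[0,0,15],"turn":[0,0,0]},{"offset":[0,0,10],"turn":[0,0,0]},{"offset":[0,0,3],"turn":[0,0,0]},{"offset":[0,0,0],"turn":[0,0,0]},{"offset":[0,0,0],"turn":[0,0,0]}]'
python3 -m handwheel '[{"offset":[0,0,2],"turn":[0,0,0]},{"offset":[0,0,0],"turn":[0,0,0]}]'
python3 -m handwheel '[{"offset":[0,0,2],"turn":[0,0,0]},{"offset":[0,0,0],"turn":[0,0,0]}]'
```

```text
t: 8.1
position: [0.473, 0.2007, 0.0453]
ee_rot: [0.748, 0.664, 0.0, 0.0]
contact_force: [0.8, 0.7, -1.8]
width: 0.0601
gripper_force: 25.0
t: 8.3
position: [0.4728, 0.2008, 0.0431]
ee_rot: [0.748, 0.664, 0.0, 0.0]
contact_force: [-0.2, 1.1, -1.7]
width: 0.0599
gripper_force: 25.0
t: 8.5
position: [0.4726, 0.2007, 0.0408]
ee_rot: [0.747, 0.664, -0.0, -0.0]
contact_force: [-0.3, -0.6, -2.0]
width: 0.0598
gripper_force: 25.0
```

```bash
python3 -m handwheel '[{"offset":[0,0,1.5],"turn":[0,0,0]},{"offset":[0,0,0],"turn":[0,0,0]}]'
python3 -m handwheel '[{"offset":[0,0,1],"turn":[0,0,0]},{"offset":[0,0,0],"turn":[0,0,0]}]'
```

```text
t: 8.7
position: [0.4727, 0.2007, 0.0395]
ee_rot: [0.748, 0.664, -0.0, -0.0]
contact_force: [-1.1, 0.4, 2.7]
width: 0.0598
gripper_force: 25.0
t: 8.9
position: [0.4728, 0.2008, 0.0394]
ee_rot: [0.747, 0.664, -0.0, -0.0]
contact_force: [-8.1, -3.3, 25.4]
width: 0.0598
gripper_force: 25.0
```

```bash
python3 -m handwheel '[{"offset":[0,0,-1],"turn":[0,0,0]},{"offset":[0,0,0],"turn":[0,0,0]},{"offset":[0,0,0],"turn":[0,0,0]},{"offset":[0,0,0],"turn":[0,0,0]},{"offset":[0,0,-5],"turn":[0,0,0]},{"offset":[0,0,-15],"turn":[0,0,0]},{"offset":[0,0,-30],"turn":[0,0,0]},{"offset":[0,0,-30],"turn":[0,0,0]},{"offset":[0,0,-20],"turn":[0,0,0]},{"offset":[-40,0,0],"turn":[0,0,0]},{"offset":[-40,10,0],"turn":[0,0,0]},{"offset":[-40,10,0],"turn":[0,0,0]},{"offset":[-40,10,0],"turn":[0,0,0]},{"offset":[0,0,0],"turn":[0,0,0]}]' 85
cat > loc.py <<'E'
from h import *
import sys
for n in("top","scene"):
    c=cap(n);W=pts(c); cv2.imwrite(f"pics/{n}_{sys.argv[1]}.png",c["image"])
    for q in sys.argv[2:]:
        for d in r.masks_of(n,q)[:3]:
            m=d["mask"]&(c["z_map"]>0)
            if m.sum()<20: continue
            w=W[m]; zt=np.percentile(w[:,2],95); t=w[w[:,2]>zt-.008]
            g=cv2.minAreaRect(t[:,:2].astype(np.float32))
            print(n,q,round(d["conf"],2),zt.round(3),np.round(g[0],4),np.round(g[1],3),round(g[2],1))
E
python3 loc.py a rack block tipbox
python3 g.py .598 -.147 .12 -12.5
```

```text
t: 10.3
position: [0.4843, 0.035, 0.1407]
ee_rot: [0.749, 0.663, 0.0, 0.001]
contact_force: [-0.3, 0.1, -0.4]
width: 0.085
gripper_force: 0.0
top rack 0.81 0.071 [0.4736 0.2091] [0.07  0.059] 84.6
top tipbox 0.94 0.053 [ 0.7573 -0.3996] [0.083 0.06 ] 28.6
top tipbox 0.89 0.057 [ 0.5944 -0.1457] [0.083 0.06 ] 77.0
top tipbox 0.85 0.052 [ 0.2922 -0.2018] [0.059 0.083] 20.5
scene rack 0.55 0.069 [0.483  0.1435] [0.079 0.209] 9.0
scene block 0.93 0.029 [0.4938 0.1772] [0.108 0.05 ] 49.6
scene tipbox 0.94 0.054 [ 0.5967 -0.147 ] [0.085 0.061] 77.1
scene tipbox 0.8 0.05 [ 0.7653 -0.219 ] [0.06  0.086] 31.2
scene tipbox 0.75 0.05 [ 0.7597 -0.4009] [0.084 0.061] 29.3
t 10.7 pos [0.4835 0.0392 0.1395] phi -6.7 tilt [-0.  0. -1.] w 0.0847 q [0.03 0.15 2.2  0.   0.79 0.15]
turn z 5.8 total [-157.   152.1   19.5] rows 6 each [-26.2  25.3   3.2]
```

```bash
python3 -m handwheel '[{"offset":[0,0,0],"turn":[0,0,6.2]},{"offset":[-26.2,25.1,3],"turn":[0,0,0]},{"offset":[-26.2,25.1,3],"turn":[0,0,0]},{"offset":[-26.2,25.1,3],"turn":[0,0,0]},{"offset":[-26.2,25.1,3],"turn":[0,0,0]},{"offset":[-26.2,25.1,3],"turn":[0,0,0]},{"offset":[-26.2,25.1,3],"turn":[0,0,0]},{"offset":[0,0,0],"turn":[0,0,0]},{"offset":[0,0,0],"turn":[0,0,0]}]' 91
python3 g.py .597 -.147 .02 -13 25
```

```text
t: 11.6
position: [0.5951, -0.1484, 0.121]
ee_rot: [0.782, 0.623, -0.0, -0.0]
contact_force: [0.2, 0.8, -0.1]
width: 0.0912
gripper_force: 0.0
t 11.6 pos [ 0.5951 -0.1484  0.121 ] phi -13.0 tilt [-0.001  0.    -1.   ] w 0.0912 q [-0.28  0.37  1.95  0.    0.82 -0.06]
turn z 0.0 total [  1.8   1.7 101. ] rows 5 each [ 0.4  0.3 20.2]
```

```bash
python3 -m handwheel '[{"offset":[0.4,0.3,20],"turn":[0,0,0]},{"offset":[0.4,0.3,20],"turn":[0,0,0]},{"offset":[0.4,0.3,20],"turn":[0,0,0]},{"offset":[0.3,0.3,20],"turn":[0,0,0]},{"offset":[0.3,0.3,21],"turn":[0,0,0]},{"offset":[0,0,0],"turn":[0,0,0]}]'
python3 -m handwheel '[{"offset":[0,0,0],"turn":[0,0,0]},{"offset":[0,0,0],"turn":[0,0,0]},{"offset":[0,0,0],"turn":[0,0,0]},{"offset":[0,0,0],"turn":[0,0,0]},{"offset":[0,0,0],"turn":[0,0,0]},{"offset":[0,0,0],"turn":[0,0,0]},{"offset":[0,0,0],"turn":[0,0,0]},{"offset":[0,0,0],"turn":[0,0,0]}]' 40 25
python3 g.py .597 -.147 .02 -13 25
python3 -m handwheel '[{"offset":[0,0,-15],"turn":[0,0,0]},{"offset":[0,0,-25],"turn":[0,0,0]},{"offset":[0,0,-25],"turn":[0,0,0]},{"offset":[0,0,-25],"turn":[0,0,0]},{"offset":[0,0,0],"turn":[0,0,0]}]'
python3 g.py 0.4576 0.0759 0.1 -6.8 35
```

```text
t: 12.2
position: [0.5949, -0.1454, 0.0183]
ee_rot: [0.782, 0.623, -0.001, -0.002]
contact_force: [-0.7, 0.0, -0.2]
width: 0.0909
gripper_force: 0.0
t: 13.0
position: [0.5971, -0.1472, 0.0211]
ee_rot: [0.782, 0.623, 0.0, -0.0]
contact_force: [-3.6, 2.0, 8.9]
width: 0.0599
gripper_force: 25.0
t 13.0 pos [ 0.5971 -0.1472  0.0211] phi -13.0 tilt [ 0.  0. -1.] w 0.0599 q [-0.28  0.53  1.95  0.    0.66 -0.05]
turn z 0.0 total [ 0.2 -0.2  1.1] rows 1 each [ 0.2 -0.2  1.1]
t: 13.5
position: [0.5991, -0.1478, 0.1146]
ee_rot: [0.782, 0.623, 0.002, 0.002]
contact_force: [-0.1, -0.6, -0.9]
width: 0.0597
gripper_force: 25.0
t 13.5 pos [ 0.5991 -0.1478  0.1146] phi -13.0 tilt [ 0.005 -0.002 -1.   ] w 0.0597 q [-0.28  0.38  1.95 -0.    0.81 -0.05]
turn z -6.2 total [ 205.4 -167.    13.5] rows 8 each [ 25.7 -20.9   1.7]
```

```bash
python3 -m handwheel '[{"offset":[0,0,0],"turn":[0,0,-6.2]},{"offset":[25.7,-20.9,0],"turn":[0,0,0]},{"offset":[25.7,-20.9,0],"turn":[0,0,0]},{"offset":[25.7,-20.9,0],"turn":[0,0,0]},{"offset":[25.7,-20.9,0],"turn":[0,0,0]},{"offset":[25.7,-20.9,0],"turn":[0,0,0]},{"offset":[25.7,-20.9,0],"turn":[0,0,0]},{"offset":[25.7,-20.9,0],"turn":[0,0,0]},{"offset":[25.7,-20.9,0],"turn":[0,0,0]},{"offset":[0,0,0],"turn":[0,0,0]},{"offset":[0,0,0],"turn":[0,0,0]}]'
python3 g.py 0.4576 0.0759 0.02 -6.8 20
```

```text
t: 14.6
position: [0.4549, 0.0769, 0.1104]
ee_rot: [0.747, 0.665, -0.0, 0.0]
contact_force: [0.4, 0.6, -1.5]
width: 0.0597
gripper_force: 25.0
t 14.6 pos [0.4549 0.0769 0.1104] phi -6.7 tilt [ 0. -0. -1.] w 0.0597 q [ 0.12  0.17  2.25 -0.    0.72  0.23]
turn z 0.1 total [-0.7  2.8 90.4] rows 5 each [-0.1  0.6 18.1]
```

```bash
python3 -m handwheel '[{"offset":[-0.1,0.6,18],"turn":[0,0,0]},{"offset":[-0.1,0.6,18],"turn":[0,0,0]},{"offset":[-0.1,0.6,18],"turn":[0,0,0]},{"offset":[-0.1,0.6,18],"turn":[0,0,0]},{"offset":[-0.1,0.6,16],"turn":[0,0,0]},{"offset":[0,0,0],"turn":[0,0,0]},{"offset":[0,0,1.5],"turn":[0,0,0]},{"offset":[0,0,0],"turn":[0,0,0]}]'
python3 -m handwheel '[{"offset":[0,0,2],"turn":[0,0,0]},{"offset":[0,0,0],"turn":[0,0,0]}]'
python3 -m handwheel '[{"offset":[0,0,1],"turn":[0,0,0]},{"offset":[0,0,0],"turn":[0,0,0]}]'
```

```text
t: 15.4
position: [0.4587, 0.0755, 0.0215]
ee_rot: [0.748, 0.664, 0.0, 0.0]
contact_force: [-0.2, -1.5, -1.3]
width: 0.0599
gripper_force: 25.0
t: 15.6
position: [0.4584, 0.0757, 0.0193]
ee_rot: [0.748, 0.664, 0.0, 0.0]
contact_force: [-0.3, -0.3, -2.1]
width: 0.0599
gripper_force: 25.0
t: 15.8
position: [0.4582, 0.0758, 0.018]
ee_rot: [0.747, 0.664, 0.0, 0.0]
contact_force: [0.0, 0.3, -1.8]
width: 0.0595
gripper_force: 25.0
```

Next: release a millimetre lower, back off, and move toward the tray side so the cameras can see.

```bash
python3 -m handwheel '[{"offset":[0,0,1],"turn":[0,0,0]},{"offset":[0,0,0],"turn":[0,0,0]}]'
python3 -m handwheel '[{"offset":[0,0,0],"turn":[0,0,0]},{"offset":[0,0,0],"turn":[0,0,0]},{"offset":[0,0,0],"turn":[0,0,0]},{"offset":[0,0,-5],"turn":[0,0,0]},{"offset":[0,0,-15],"turn":[0,0,0]},{"offset":[0,0,-30],"turn":[0,0,0]},{"offset":[0,0,-40],"turn":[0,0,0]},{"offset":[0,0,-40],"turn":[0,0,0]},{"offset":[-40,0,-20],"turn":[0,0,0]},{"offset":[-40,0,0],"turn":[0,0,0]},{"offset":[-40,0,0],"turn":[0,0,0]},{"offset":[-40,0,0],"turn":[0,0,0]},{"offset":[-40,5,0],"turn":[0,0,0]},{"offset":[-40,5,0],"turn":[0,0,0]},{"offset":[-40,5,0],"turn":[0,0,0]},{"offset":[0,0,0],"turn":[0,0,0]}]' 85
python3 loc.py b rack block tipbox bottle cup
python3 g.py .463 -.275 .14 0
```

```text
t: 16.0
position: [0.4582, 0.0758, 0.0171]
ee_rot: [0.747, 0.664, -0.0, -0.0]
contact_force: [-1.1, -0.1, 4.3]
width: 0.0597
gripper_force: 25.0
t: 17.6
position: [0.4403, -0.2077, 0.1676]
ee_rot: [0.749, 0.663, 0.0, 0.001]
contact_force: [0.1, 0.6, 0.4]
width: 0.0846
gripper_force: 0.0
top rack 0.58 0.07 [0.4718 0.1972] [0.095 0.059] 82.6
top block 0.67 0.036 [0.4416 0.196 ] [0.018 0.093] 4.9
top tipbox 0.87 0.053 [ 0.7571 -0.3996] [0.083 0.061] 28.7
top tipbox 0.8 0.053 [ 0.7628 -0.2176] [0.06  0.085] 31.7
top tipbox 0.67 0.052 [0.457  0.0767] [0.083 0.059] 85.2
top cup 0.8 0.077 [ 0.5738 -0.2595] [0.051 0.094] 33.0
scene rack 0.97 0.069 [0.4743 0.1968] [0.098 0.061] 82.2
scene block 0.54 0.03 [0.4945 0.1789] [0.112 0.053] 50.4
scene tipbox 0.83 0.05 [ 0.2946 -0.2047] [0.061 0.085] 19.4
scene tipbox 0.7 0.05 [ 0.7657 -0.219 ] [0.06  0.085] 31.0
scene tipbox 0.62 0.05 [0.4606 0.0754] [0.085 0.062] 83.3
scene bottle 0.66 0.089 [ 0.4642 -0.2749] [0.023 0.024] 4.3
scene cup 0.84 0.074 [ 0.586  -0.2774] [0.049 0.054] 32.4
t 18.2 pos [ 0.4402 -0.2038  0.167 ] phi -6.7 tilt [ 0. -0. -1.] w 0.0851 q [-0.48  0.11  2.19 -0.    0.85 -0.36]
turn z -6.7 total [-71.2  22.8  27. ] rows 2 each [-35.6  11.4  13.5]
```

View pics/top_b.png

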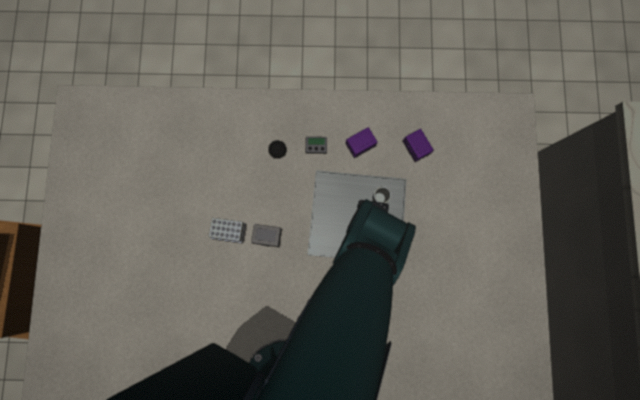

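The rack (227,230) sits on the block and matches the block's original pose. The tip box (266,235) is right of it in line. Next is the bottle.

```bash
python3 -m handwheel '[{"offset":[-36.5,8,13],"turn":[0,0,0]},{"offset":[-37,8,14],"turn":[0,0,0]},{"offset":[0,0,0],"turn":[0,0,0]},{"offset":[0,0,0],"turn":[0,0,0]}]' 91
python3 g.py .4625 -.275 .017 -6.7 20
```

```text
t: 18.6
position: [0.447, -0.279, 0.1395]
ee_rot: [0.748, 0.664, -0.0, -0.001]
contact_force: [-0.3, 0.7, -0.0]
width: 0.0911
gripper_force: 0.0
t 18.6 pos [ 0.447  -0.279   0.1395] phi -6.8 tilt [-0.001  0.001 -1.   ] w 0.0911 q [-0.6   0.22  2.12  0.    0.81 -0.48]
turn z -0.1 total [  5.8  15.1 122.5] rows 7 each [ 0.8  2.2 17.5]
```

```bash
python3 -m handwheel '[{"offset":[3,8,0],"turn":[0,0,0]},{"offset":[2.5,7,0],"turn":[0,0,0]},{"offset":[0,0,20],"turn":[0,0,0]},{"offset":[0,0,20],"turn":[0,0,0]},{"offset":[0,0,20],"turn":[0,0,0]},{"offset":[0,0,20],"turn":[0,0,0]},{"offset":[0,0,20],"turn":[0,0,0]},{"offset":[0,0,15],"turn":[0,0,0]},{"offset":[0,0,5],"turn":[0,0,0]},{"offset":[0,0,0],"turn":[0,0,0]}]'
python3 -m handwheel '[{"offset":[0,0,0],"turn":[0,0,0]},{"offset":[0,0,0],"turn":[0,0,0]},{"offset":[0,0,0],"turn":[0,0,0]},{"offset":[0,0,0],"turn":[0,0,0]},{"offset":[0,0,0],"turn":[0,0,0]},{"offset":[0,0,0],"turn":[0,0,0]},{"offset":[0,0,0],"turn":[0,0,0]},{"offset":[0,0,0],"turn":[0,0,0]}]' 35 25
python3 -m handwheel '[{"offset":[0,0,-15],"turn":[0,0,0]},{"offset":[0,0,-25],"turn":[0,0,0]},{"offset":[0,0,-30],"turn":[0,0,0]},{"offset":[0,0,-30],"turn":[0,0,0]},{"offset":[0,0,-30],"turn":[0,0,0]},{"offset":[0,0,0],"turn":[0,0,0]}]'
python3 g.py 0.4846 0.303 0.14 -6.8 40
```

```text
t: 19.6
position: [0.463, -0.2749, 0.0197]
ee_rot: [0.747, 0.664, -0.0, -0.0]
contact_force: [0.2, 0.2, -0.4]
width: 0.0911
gripper_force: 0.0
t: 20.4
position: [0.4628, -0.2753, 0.0201]
ee_rot: [0.748, 0.664, -0.0, -0.0]
contact_force: [-1.9, 0.6, 6.5]
width: 0.0531
gripper_force: 25.0
t: 21.0
position: [0.4647, -0.2764, 0.1544]
ee_rot: [0.748, 0.664, 0.001, 0.003]
contact_force: [0.1, -0.3, -1.5]
width: 0.053
gripper_force: 25.0
t 21.0 pos [ 0.4647 -0.2764  0.1544] phi -6.7 tilt [ 0.005 -0.003 -1.   ] w 0.053 q [-0.58  0.21  2.09  0.    0.83 -0.46]
turn z 0.1 total [577.7 -48.9  12.6] rows 15 each [38.5 -3.3  0.8]
```

```bash
python3 -m handwheel '[{"offset":[20,0,0],"turn":[0,0,0]},{"offset":[39,-3.3,0],"turn":[0,0,0]},{"offset":[39,-3.3,0],"turn":[0,0,0]},{"offset":[39,-3.3,0],"turn":[0,0,0]},{"offset":[39,-3.3,0],"turn":[0,0,0]},{"offset":[39,-3.3,0],"turn":[0,0,0]},{"offset":[39,-3.3,0],"turn":[0,0,0]},{"offset":[39,-3.3,0],"turn":[0,0,0]},{"offset":[39,-3.3,0],"turn":[0,0,0]},{"offset":[39,-3.3,0],"turn":[0,0,0]},{"offset":[39,-3.3,0],"turn":[0,0,0]},{"offset":[39,-3.3,0],"turn":[0,0,0]},{"offset":[39,-3.3,0],"turn":[0,0,0]},{"offset":[39,-3.3,0],"turn":[0,0,0]},{"offset":[39,-3.3,0],"turn":[0,0,0]},{"offset":[12,-3,0],"turn":[0,0,0]},{"offset":[0,0,0],"turn":[0,0,0]},{"offset":[0,0,0],"turn":[0,0,0]}]'
python3 g.py 0.4846 0.303 0.02 -6.8 20
```

```text
t: 22.8
position: [0.4814, 0.3037, 0.1495]
ee_rot: [0.747, 0.664, -0.001, -0.0]
contact_force: [0.8, -0.3, -1.4]
width: 0.0532
gripper_force: 25.0
t 22.8 pos [0.4814 0.3037 0.1495] phi -6.7 tilt [-0.001 -0.001 -1.   ] w 0.0532 q [ 0.52  0.27  2.03 -0.    0.85  0.64]
turn z 0.1 total [ -0.2   3.3 129.5] rows 7 each [-0.   0.5 18.5]
```

```bash
python3 -m handwheel '[{"offset":[0,0.6,20],"turn":[0,0,0]},{"offset":[0,0.6,20],"turn":[0,0,0]},{"offset":[0,0.6,20],"turn":[0,0,0]},{"offset":[0,0.6,20],"turn":[0,0,0]},{"offset":[0,0.6,20],"turn":[0,0,0]},{"offset":[0,0,20],"turn":[0,0,0]},{"offset":[0,0,9],"turn":[0,0,0]},{"offset":[0,0,0],"turn":[0,0,0]},{"offset":[0,0,0],"turn":[0,0,0]}]'
python3 -m handwheel '[{"offset":[0,0,2],"turn":[0,0,0]},{"offset":[0,0,0],"turn":[0,0,0]}]'
python3 -m handwheel '[{"offset":[0,0,1],"turn":[0,0,0]},{"offset":[0,0,0],"turn":[0,0,0]}]'
```

```text
t: 23.7
position: [0.4853, 0.3038, 0.0216]
ee_rot: [0.748, 0.664, 0.0, 0.0]
contact_force: [0.4, -0.1, -0.6]
width: 0.0534
gripper_force: 25.0
t: 23.9
position: [0.4853, 0.3043, 0.0195]
ee_rot: [0.748, 0.664, 0.0, 0.0]
contact_force: [-0.1, -0.0, -1.5]
width: 0.0537
gripper_force: 25.0
t: 24.1
position: [0.4849, 0.3042, 0.0181]
ee_rot: [0.747, 0.664, 0.0, 0.0]
contact_force: [-0.0, 0.5, -0.8]
width: 0.0529
gripper_force: 25.0
```

```bash
python3 -m handwheel '[{"offset":[0,0,1],"turn":[0,0,0]},{"offset":[0,0,0],"turn":[0,0,0]}]'
python3 -m handwheel '[{"offset":[0,0,1],"turn":[0,0,0]},{"offset":[0,0,0],"turn":[0,0,0]}]'
```

```text
t: 24.3
position: [0.4849, 0.3042, 0.0169]
ee_rot: [0.747, 0.664, -0.0, 0.0]
contact_force: [0.3, -0.1, -1.5]
width: 0.0532
gripper_force: 25.0
t: 24.5
position: [0.485, 0.3042, 0.0162]
ee_rot: [0.747, 0.664, -0.0, -0.0]
contact_force: [-1.8, -0.7, 5.3]
width: 0.053
gripper_force: 25.0
```

```bash
python3 -m handwheel '[{"offset":[0,0,0],"turn":[0,0,0]},{"offset":[0,0,0],"turn":[0,0,0]},{"offset":[0,0,0],"turn":[0,0,0]},{"offset":[0,0,0],"turn":[0,0,0]},{"offset":[0,0,-5],"turn":[0,0,0]},{"offset":[0,0,-15],"turn":[0,0,0]},{"offset":[0,0,-30],"turn":[0,0,0]},{"offset":[0,0,-30],"turn":[0,0,0]},{"offset":[0,0,-30],"turn":[0,0,0]},{"offset":[0,0,-30],"turn":[0,0,0]},{"offset":[0,0,0],"turn":[0,0,0]}]' 85
python3 g.py 0.586 -0.278 0.15 -6.8 40
```

```text
t: 25.6
position: [0.4869, 0.3053, 0.1611]
ee_rot: [0.747, 0.664, 0.003, 0.001]
contact_force: [0.1, 0.2, -0.6]
width: 0.0853
gripper_force: 0.0
t 25.6 pos [0.4869 0.3053 0.1611] phi -6.7 tilt [ 0.006  0.003 -1.   ] w 0.0853 q [0.52 0.25 2.02 0.   0.86 0.64]
turn z 0.1 total [-567.6  167.4    9.7] rows 15 each [-37.8  11.2   0.6]
```

```bash
python3 -m handwheel '[{"offset":[-37.8,11.2,0],"turn":[0,0,0]},{"offset":[-37.8,11.2,0],"turn":[0,0,0]},{"offset":[-37.8,11.2,0],"turn":[0,0,0]},{"offset":[-37.8,11.2,0],"turn":[0,0,0]},{"offset":[-37.8,11.2,0],"turn":[0,0,0]},{"offset":[-37.8,11.2,0],"turn":[0,0,0]},{"offset":[-37.8,11.2,0],"turn":[0,0,0]},{"offset":[-37.8,11.2,0],"turn":[0,0,0]},{"offset":[-37.8,11.2,0],"turn":[0,0,0]},{"offset":[-37.8,11.2,0],"turn":[0,0,0]},{"offset":[-37.8,11.2,0],"turn":[0,0,0]},{"offset":[-37.8,11.2,0],"turn":[0,0,0]},{"offset":[-37.8,11.2,0],"turn":[0,0,0]},{"offset":[-37.8,11.2,0],"turn":[0,0,0]},{"offset":[-37.8,11.2,0],"turn":[0,0,0]},{"offset":[0,0,0],"turn":[0,0,0]},{"offset":[0,0,0],"turn":[0,0,0]}]'
python3 loc.py c bottle cup tipbox rack
python3 g.py 0.586 -0.278 0.025 -6.8 20
```

```text
t: 27.3
position: [0.5847, -0.2791, 0.1559]
ee_rot: [0.748, 0.664, -0.0, -0.0]
contact_force: [-0.1, 0.4, 0.9]
width: 0.085
gripper_force: 0.0
top tipbox 0.74 0.053 [ 0.7215 -0.3348] [0.083 0.208] 29.3
top tipbox 0.72 0.052 [0.4582 0.0766] [0.084 0.06 ] 83.0
top tipbox 0.68 0.053 [ 0.7632 -0.217 ] [0.06  0.083] 30.5
top rack 0.94 0.071 [0.4721 0.1973] [0.094 0.06 ] 83.0
scene bottle 0.6 0.084 [0.4893 0.3008] [0.02  0.021] 0.3
scene cup 0.85 0.074 [ 0.5867 -0.278 ] [0.049 0.054] 32.6
scene tipbox 0.94 0.05 [ 0.765  -0.2183] [0.06  0.087] 30.7
scene tipbox 0.84 0.05 [0.4607 0.0747] [0.086 0.061] 81.8
scene tipbox 0.78 0.05 [ 0.294  -0.2022] [0.061 0.087] 19.6
scene rack 0.63 0.069 [0.4752 0.1965] [0.097 0.061] 80.7
t 27.8 pos [ 0.5852 -0.2783  0.156 ] phi -6.7 tilt [ 0. -0. -1.] w 0.0852 q [-0.48  0.37  1.87 -0.    0.9  -0.36]
turn z 0.1 total [  0.4   0.8 131. ] rows 7 each [ 0.1  0.1 18.7]
```

View pics/scene_c.png

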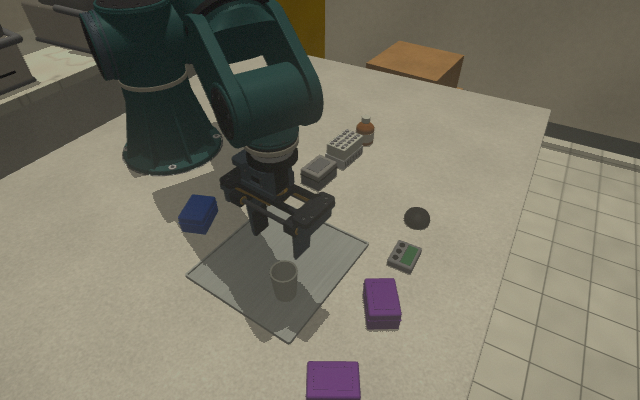

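The bottle (366,130), rack (345,148) and tip box (319,172) stand in line. The gripper is over the cup (284,280).

```bash
python3 -m handwheel '[{"offset":[0.4,0.8,20],"turn":[0,0,0]},{"offset":[0,0,20],"turn":[0,0,0]},{"offset":[0,0,20],"turn":[0,0,0]},{"offset":[0,0,20],"turn":[0,0,0]},{"offset":[0,0,20],"turn":[0,0,0]},{"offset":[0,0,20],"turn":[0,0,0]},{"offset":[0,0,8],"turn":[0,0,0]},{"offset":[0,0,0],"turn":[0,0,0]}]' 91
python3 -m handwheel '[{"offset":[0,0,0],"turn":[0,0,0]},{"offset":[0,0,0],"turn":[0,0,0]},{"offset":[0,0,0],"turn":[0,0,0]},{"offset":[0,0,0],"turn":[0,0,0]},{"offset":[0,0,0],"turn":[0,0,0]},{"offset":[0,0,0],"turn":[0,0,0]},{"offset":[0,0,0],"turn":[0,0,0]},{"offset":[0,0,0],"turn":[0,0,0]}]' 35 15
python3 g.py 0.544 .0656 0.12 -6.8 35
python3 -m handwheel '[{"offset":[0,0,-15],"turn":[0,0,0]},{"offset":[0,0,-25],"turn":[0,0,0]},{"offset":[0,0,-30],"turn":[0,0,0]},{"offset":[0,0,-30],"turn":[0,0,0]},{"offset":[0,0,0],"turn":[0,0,0]}]'
python3 g.py 0.5445 .0655 0.12 -6.8 35
```

```text
t: 28.6
position: [0.5854, -0.278, 0.027]
ee_rot: [0.747, 0.664, -0.0, -0.001]
contact_force: [-0.5, -0.3, 0.4]
width: 0.0911
gripper_force: 0.0
t: 29.4
position: [0.586, -0.2784, 0.0282]
ee_rot: [0.747, 0.664, -0.0, 0.0]
contact_force: [-2.2, -1.0, 5.3]
width: 0.0533
gripper_force: 15.0
t 29.4 pos [ 0.586  -0.2784  0.0282] phi -6.7 tilt [ 0. -0. -1.] w 0.0533 q [-0.48  0.56  1.88 -0.    0.7  -0.36]
turn z 0.1 total [336.6 -82.5 -91.8] rows 11 each [30.6 -7.5 -8.3]
t: 29.9
position: [0.5882, -0.2794, 0.1329]
ee_rot: [0.747, 0.664, 0.001, 0.003]
contact_force: [0.9, 0.4, -0.8]
width: 0.0532
gripper_force: 15.0
t 29.9 pos [ 0.5882 -0.2794  0.1329] phi -6.7 tilt [ 0.006 -0.003 -1.   ] w 0.0532 q [-0.48  0.4   1.87  0.    0.86 -0.36]
turn z 0.1 total [337.3 -84.3  11.7] rows 10 each [33.7 -8.4  1.2]
```

```bash
python3 -m handwheel '[{"offset":[20,-5,0],"turn":[0,0,0]},{"offset":[33.5,-8.4,0],"turn":[0,0,0]},{"offset":[33.5,-8.4,0],"turn":[0,0,0]},{"offset":[33.5,-8.4,0],"turn":[0,0,0]},{"offset":[33.5,-8.4,0],"turn":[0,0,0]},{"offset":[33.5,-8.4,0],"turn":[0,0,0]},{"offset":[33.5,-8.4,0],"turn":[0,0,0]},{"offset":[33.5,-8.4,0],"turn":[0,0,0]},{"offset":[33.5,-8.4,0],"turn":[0,0,0]},{"offset":[33.5,-8.4,0],"turn":[0,0,0]},{"offset":[16,-4,0],"turn":[0,0,0]},{"offset":[0,0,0],"turn":[0,0,0]},{"offset":[0,0,0],"turn":[0,0,0]}]'
python3 g.py 0.5445 .0655 0.0282 -6.8 20
```

```text
t: 31.2
position: [0.5409, 0.067, 0.1275]
ee_rot: [0.747, 0.665, -0.0, -0.0]
contact_force: [0.4, 0.3, -1.3]
width: 0.0529
gripper_force: 15.0
t 31.2 pos [0.5409 0.067  0.1275] phi -6.7 tilt [-0.001 -0.    -1.   ] w 0.0529 q [ 0.08  0.26  2.08 -0.    0.79  0.2 ]
turn z 0.1 total [-1.1  3.8 99.3] rows 5 each [-0.2  0.8 19.9]
```

```bash
python3 -m handwheel '[{"offset":[-0.5,2,0],"turn":[0,0,0]},{"offset":[-0.5,2,20],"turn":[0,0,0]},{"offset":[0,0,20],"turn":[0,0,0]},{"offset":[0,0,20],"turn":[0,0,0]},{"offset":[0,0,20],"turn":[0,0,0]},{"offset":[0,0,18],"turn":[0,0,0]},{"offset":[0,0,0],"turn":[0,0,0]},{"offset":[0,0,0],"turn":[0,0,0]}]'
python3 -m handwheel '[{"offset":[0,0,2],"turn":[0,0,0]},{"offset":[0,0,0],"turn":[0,0,0]}]'
python3 -m handwheel '[{"offset":[0,0,1],"turn":[0,0,0]},{"offset":[0,0,0],"turn":[0,0,0]}]'
```

```text
t: 32.0
position: [0.5456, 0.0647, 0.0301]
ee_rot: [0.748, 0.664, -0.0, -0.0]
contact_force: [-0.0, -0.5, -1.0]
width: 0.0537
gripper_force: 15.0
t: 32.2
position: [0.546, 0.0652, 0.0286]
ee_rot: [0.748, 0.664, 0.0, 0.0]
contact_force: [-0.8, 0.5, -1.5]
width: 0.0531
gripper_force: 15.0
t: 32.4
position: [0.5456, 0.0653, 0.0272]
ee_rot: [0.748, 0.664, 0.0, 0.0]
contact_force: [0.9, 0.8, -0.6]
width: 0.0534
gripper_force: 15.0
```

```bash
python3 -m handwheel '[{"offset":[0,0,1.5],"turn":[0,0,0]},{"offset":[0,0,0],"turn":[0,0,0]}]'
python3 -m handwheel '[{"offset":[0,0,1],"turn":[0,0,0]},{"offset":[0,0,0],"turn":[0,0,0]}]'
python3 -m handwheel '[{"offset":[0,0,0.7],"turn":[0,0,0]},{"offset":[0,0,0],"turn":[0,0,0]}]'
```

```text
t: 32.6
position: [0.5454, 0.0653, 0.0253]
ee_rot: [0.747, 0.664, -0.0, -0.0]
contact_force: [0.8, 0.0, -1.0]
width: 0.0531
gripper_force: 15.0
t: 32.8
position: [0.5455, 0.0653, 0.0244]
ee_rot: [0.747, 0.664, -0.0, -0.0]
contact_force: [0.9, 0.2, -0.0]
width: 0.0536
gripper_force: 15.0
t: 33.0
position: [0.5456, 0.0654, 0.0241]
ee_rot: [0.748, 0.664, -0.0, -0.0]
contact_force: [-3.7, -0.0, 9.4]
width: 0.0535
gripper_force: 15.0
```

Contact. Release, rise, and clear the view to the right.

```bash
python3 -m handwheel '[{"offset":[0,0,0],"turn":[0,0,0]},{"offset":[0,0,0],"turn":[0,0,0]},{"offset":[0,0,0],"turn":[0,0,0]},{"offset":[0,0,0],"turn":[0,0,0]},{"offset":[0,0,-5],"turn":[0,0,0]},{"offset":[0,0,-15],"turn":[0,0,0]},{"offset":[0,0,-30],"turn":[0,0,0]},{"offset":[0,0,-30],"turn":[0,0,0]},{"offset":[0,0,-30],"turn":[0,0,0]},{"offset":[0,0,-20],"turn":[0,0,0]},{"offset":[-30,0,0],"turn":[0,0,0]},{"offset":[-40,0,0],"turn":[0,0,0]},{"offset":[-40,0,0],"turn":[0,0,0]},{"offset":[-40,0,0],"turn":[0,0,0]},{"offset":[-40,0,0],"turn":[0,0,0]},{"offset":[-40,0,0],"turn":[0,0,0]},{"offset":[-40,0,0],"turn":[0,0,0]},{"offset":[-30,0,0],"turn":[0,0,0]},{"offset":[0,0,0],"turn":[0,0,0]}]' 72
python3 loc.py d bottle cup tipbox rack mouse timer
python3 - <<'E'
import cv2
a=cv2.imread("pics/scene_d.png")[90:330,200:520]
cv2.imwrite("pics/scene_dc.png",cv2.resize(a,None,fx=2.4,fy=2.4))
E
```

```text
t: 34.9
position: [0.5101, -0.2356, 0.1551]
ee_rot: [0.748, 0.663, 0.0, 0.001]
contact_force: [-0.2, -0.4, -0.5]
width: 0.0721
gripper_force: 0.0
top bottle 0.52 0.086 [0.4847 0.3046] [0.022 0.024] 0.1
top cup 0.81 0.072 [0.5444 0.066 ] [0.05  0.049] 2.9
top cup 0.69 0.023 [ 0.7565 -0.0746] [0.052 0.065] 1.0
top tipbox 0.95 0.053 [ 0.762  -0.2166] [0.058 0.081] 30.3
top tipbox 0.76 0.053 [ 0.7567 -0.3988] [0.083 0.059] 28.7
top tipbox 0.69 0.053 [0.4579 0.0768] [0.084 0.058] 82.8
top rack 0.76 0.071 [0.4722 0.1977] [0.095 0.058] 83.9
top rack 0.71 0.034 [0.7386 0.0533] [0.048 0.043] 12.5
top mouse 0.86 0.034 [0.739  0.0538] [0.047 0.045] 0.7
top timer 0.59 0.023 [ 0.7565 -0.0729] [0.052 0.068] 0.8
scene bottle 0.75 0.083 [0.4893 0.2995] [0.02  0.018] 3.0
scene cup 0.73 0.07 [0.5472 0.0646] [0.053 0.051] 66.7
scene tipbox 0.96 0.05 [ 0.5089 -0.0466] [0.073 0.359] 18.8
scene tipbox 0.87 0.05 [ 0.7653 -0.2189] [0.06  0.086] 30.8
scene tipbox 0.65 0.05 [ 0.2944 -0.2027] [0.06  0.088] 21.1
scene rack 0.77 0.069 [0.4745 0.1955] [0.098 0.061] 83.1
scene mouse 0.62 0.032 [0.7439 0.048 ] [0.048 0.042] 26.9
scene timer 0.94 0.02 [ 0.7591 -0.0751] [0.055 0.071] 0.7
```

View pics/scene_dc.png

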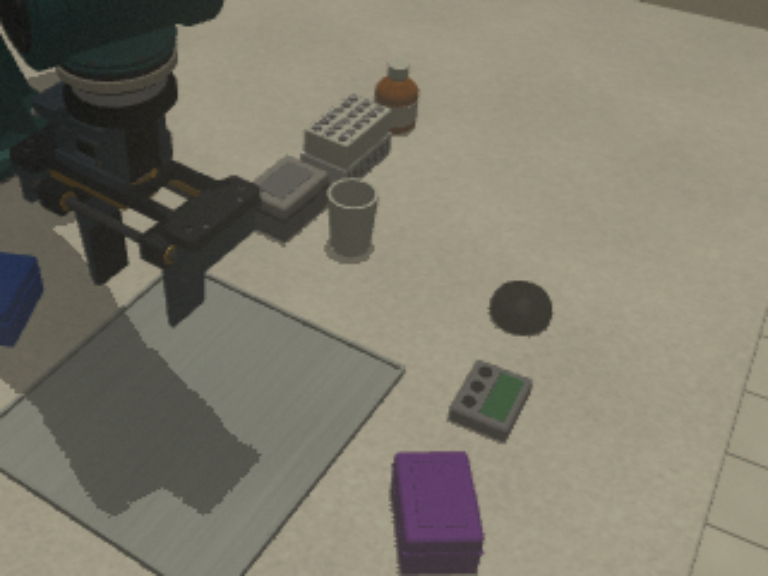

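The rack (348,130) is on the block, with the bottle (397,95) to its left and the tip box (290,195) to its right. The cup (352,220) is behind the tip box. The mouse and timer haven't moved, and the gripper is clear.

```bash
python3 -c "
from cell import r
print(r.finish_job())"
```

```text
the job is handed in; nothing more can be done
None
```

The job is handed in but no verdict came back; my last camera check showed the rack on the block, the bottle, tip box and cup within a few millimetres of target, everything upright and released, and the mouse and timer not moved.

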